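# Hang the keyhole cover plate on the valve box

## Task

Pull the drawer of the blue cabinet all the way out to its stop and leave it open. Take the yellow cover plate out of it by its black grip, press the large ends of its two keyholes over the two stud heads on the front of the dark valve box, slide the plate straight down until both slots sit fully on their studs, and let go so that it hangs there level. Do not disturb the spray can, screwdriver or brass coupling.

Things in the scene. Friction and masses are not known exactly. Their poses are not given: they have to be found in the camera images.
- cabinet: Blue sheet-metal cabinet, fixed, 240 deep (x) x 214 wide (y) x 160 high, one drawer. Origin: on the table under the middle of its front edge; x points into the cabinet, y along the front, z up. Left or right on the table, turned by up to 0.2 rad. A green tape roll (24 high) lies on the rear of its top.
- drawer (a joint): How far the drawer is out, m: 0 shut (start), 0.15 at its stop; slides along the cabinet's -x; 2 N friction plus 6 N per m/s; stays where left. Grey front panel 14 thick, 212 wide, top edge 148 above the table; floor 22, side walls 70 above the table. A white jar (44 across, 55 high) stands in its rear half, behind the plate.
- drawer_handle (a point): Middle of the drawer's black bar handle: round bar 12 thick, 110 long along the cabinet's y, level, 125 above the table (35 below the cabinet's top), axis 45 off the drawer front (gap of 39 behind it), open above and below. Axes as the cabinet's; moves with the drawer.
- plate: Yellow metal cover plate, loose, 0.15 to 0.3 kg, upright in the drawer, in line with the cabinet. 4 thick (x), 150 wide (y), 75 high (z); on the middle of its top edge a black grip block 12 thick (x), 56 wide (y), from 72 to 120 above the lower edge. Origin: middle of the lower edge, mid-thickness. Same from front and back. Two equal keyholes at y = -45 and +45.
- plate_mouth (a point): On the plate, midway between the centres of the keyholes' large ends, mid-thickness, 30 above the lower edge. Large ends: 28 across; from the top of each a slot 11 wide runs straight up, closed end 60 above the plate's lower edge. Axes as the plate's.
- plate_seat (a point): On the plate, 56 above its lower edge, mid-thickness: midway between where the shank centres lie when seated (26 above plate_mouth). At first the plate stands on the drawer floor 60 behind the inner side of the drawer front, its ends between posts 45 high and 6 apart: it lifts straight out, may lean 0.05 rad, and stands 90 in front of the cabinet when the drawer is out.
- valve_box: Dark steel box, fixed, on grey feet: 260 wide (y), 120 deep (x), top 127 above the table, flat and clear. Its upright working face looks along its +x axis (away from the robot), at x = -75 from the origin; three hose stubs point the other way. Origin on the table; z up. On the other side of the table from the cabinet, turned by up to 0.25 rad.
- studs (a point): Midway between the valve box's two studs, 115 above the table, 4 in front of the working face. x points out of the face, y along it, z up. Studs at y = -45 and +45: shank 8 across; flat round head 18 across, its back 8 and its front 12 off the face. Fully hung, plate_seat lies at this point (2 mm play either way in x) and the grip stands above the box's top.
- spray_can: Bystander: green can with orange cap, 60 across, 170 high, standing at a side of the table. Origin under its centre.
- screwdriver: Bystander: red-handled screwdriver, 190 long, lying at a side of the table. Origin at the middle of its underside.
- coupling: Bystander: brass coupling, 30 across, 30 high, standing on the table in front of the valve box's working face, about 80 to 110 from it. Origin under its centre.

How it is judged:
On the way, in this order (a step that is already met when the one before it is completed fails the run):
1. the drawer is pulled out to its stop (within 6 mm) (value of joint drawer above 0.144 m), for 0.1 s.
2. the large ends of the keyholes are over the stud heads: plate_mouth within 10 mm of the studs point in height and sideways, and the plate behind the heads (within 5 mm of the studs point along x) (x of plate_mouth in the frame of studs between -0.005 and 0.005 m and y of plate_mouth in the frame of studs between -0.01 and 0.01 m and z of plate_mouth in the frame of studs between -0.01 and 0.01 m).
At the end, for the whole second after the job is handed in: The plate hangs at rest on both studs: plate_seat within 4 mm of the studs point along each of the box's axes, plate upright within 0.12 rad and in line with the box's face within 0.1 rad; the drawer is still open by more than 135 mm (x of plate_seat in the frame of studs between -0.004 and 0.004 m and y of plate_seat in the frame of studs between -0.004 and 0.004 m and z of plate_seat in the frame of studs between -0.004 and 0.004 m and angle between the z axis of plate and the z axis of valve_box, either way round below 0.12 rad and angle between the y axis of plate and the y axis of valve_box, either way round below 0.1 rad and linear speed of plate below 0.02 m/s and angular speed of plate below 0.2 rad/s and value of joint drawer above 0.135 m); the robot touches nothing.
It fails at once if the spray can, screwdriver or coupling is shifted by more than 30 mm or (can, coupling) tipped over (distance of any of spray_can, screwdriver, coupling from where it was at the start of the episode above 0.03 m or angle between any of spray_can, coupling's own z axis and vertical above 0.5 rad).
It also fails if it takes over 48 s, if anything falls off the work surface, if the arm or the gripper's body presses on something with over 40 N, if the wrist force passes 120 N, or if a joint passes its speed limit or range.

## Robot

A 7-joint arm with a two-finger parallel gripper is mounted at the origin on the work surface. World frame = base frame: x ahead of the robot, y to its left, z up, the work surface at z = 0. Lengths are in m, angles in rad, forces in N, time in s.
With the tool pointing down it reaches from about 0.4 to 0.85 m from the base axis. Payload 10.4 kg.
Tool frame: the origin (TCP) lies on the centre line of the jaws, within the pads' length; the fingertips stand 14 mm ahead of it and the grasp point (between the pads) lies 5 mm behind it (tip_reach is the z of the fingertips in the tool frame, in m); z points along the fingers, x is the direction in which the jaws open and shut, and the axes are right-handed (so a half turn about z gives the same grasp; the last joint's range is limited). The gripper opens to 87 mm and grips with 3 to 60 N. Pads are 19 mm wide; open, the fingers measure 117 mm over their backs; the gripper's body (75 mm by 190 mm) begins 51 mm behind the grasp point.
Start: joints at [-1.185, 0.332, -0.065, 1.46, 0.022, 1.35, -0.088], TCP at [0.248, 0.574, 0.237] pointing down, gripper open.
Joint ranges: [-2.6, 2.6], [-0.5, 2.12], [-1.47, 1.34], [0.16, 2.42], [-1.27, 4.41], [0.06, 2.06], [-2.6, 2.6]. Speed limits (rad/s): [2.22, 2.22, 2.79, 2.79, 3.14, 3.14, 3.14].

## Interface

Orientations are given as a unit quaternion [x, y, z, w].
In Python, from bench import * gives the robot as it stands.
- The arm moves only by the tool carry_out, never from a script. Its argument "rows" is a list of rows, each a list of 5 numbers: the closure, from -1 (fully open) to 1 (shut), so that 0 is half open, then the shift along the tool's x, y, z in units of 30 mm (1.0 is 30 mm), then the turn about the tool's z in units of 5 degrees (1.0 is 5 degrees). In form: [[jaw, x, y, z, turn], ...]. A call has 1 to 20 rows; each row shifts and turns the pose as measured when the row begins, along the tool's axes as they then stand; what a row does not reach is not made up. A row lasts 1/12 s, in which the tool goes at most 41.7 mm and 7.16 degrees, less where a joint would pass 70% of its speed; a pose out of reach is approached as far as the arm can. A call is refused whole if a number of a shift passes 1 or a number of a turn 1, either way. A call with a gripper value outside its range is refused whole. The fingers move at their own pace and stop on an object; "force" is the grip in N (left out, the last holds). Time passes only in rows, so rows that do not move let the fingers close. It gives the time, the measured TCP pose, the force and the opening at its end, in the units of the state.
- read_state(): the state, without advancing time (a new reading comes with each control period).
- camera(name): name is "scene" or "top" or "wrist"; returns the picture (480x640x3 uint8, blue, green, red); there is no depth.
- camera_info(name): a dict with "fx", "fy", "cx", "cy" (pixels), "extrinsics" (4x4, takes a point from camera to world coordinates); the wrist camera has in their place "tool_from_camera" (4x4, takes a point from camera to tool coordinates, whose origin is the TCP and whose axes are the tool frame's). Camera axes: x right, y down, z forward; pixel columns grow to the right and rows downward; lengths in m; the calibration is good to about 2 mm. A picture is of the moment at which its call begins: read the wrist's pose just before it. camera_info takes no time and is no camera call.
- close_job(): hands the job in, once; it reports no verdict.
Trained networks look in the newest picture that a camera, given by its name, has taken for a name from the list of things; names that differ only in an ending like _2 or _b are one class to them, and where a whole thing is asked for, a point or a joint stands for the part that bears it (a point fixed in the world has none). Each returns a list of dicts, best first, with "conf" (0 to 1); they miss things now and then, are a little off and sometimes report something else, mostly with a low value. They report only what shows in the picture. A call takes as long as a camera call.
- recognise(query, camera): "box" ([centre column, centre row, width, height] in pixels, round what is visible of it).
- silhouettes(query, camera): "mask" (480x640 bool, what is visible of it) and "box" ([centre column, centre row, width, height] in pixels, round what is visible of it).
- pinpoint(query, camera): "xy" ([column, row] in pixels: a listed point, or the origin of a listed thing).
The state is a dict: "time": time; "joint_positions": joint angles; "joint_vel": joint speeds; "joint_torque": joint torques, N m; "ee_pos": TCP position; "eef_rot": TCP orientation; "ft_force": force on the tool from outside, world axes, zero at the start; "torque": the same for the moment, N m; "width": finger opening in m.
Only numpy, scipy, OpenCV 4.12 (cv2) and the standard library are available. Lean on these libraries where they do the work, as an engineer would, in place of code of your own. Each camera call takes 0.05 s, during which the arm holds its last target. There are 200 camera calls.

## Working session

There is one attempt and no reset: what is moved stays moved. The work goes in short steps, Python scripts to look and compute and a tool call to move; the robot and the scene stay as the last step left them, time stands still between calls to the robot, and variables do not carry over. Pictures are saved under pics/ and viewed, about 8 in all and at most 12, crops included, and the job is handed in when it is done.

Besides the shell and the picture viewer there is one more tool, called after "Call:" by a JSON object that holds its "method" and its "body". carry_out: Moves the arm, as the interface text tells. Its arguments: {"type":"object","properties":{"rows":{"type":"array","items":{"type":"array","items":{"type":"number"}}},"force":{"type":"number"}},"required":["rows"]}

```bash
mkdir -p pics; ls; cat > h.py <<'E'
from bench import *
import numpy as np, cv2
from scipy.spatial.transform import Rotation as R
def cam(n):
    i=camera_info(n); K=np.array([[i['fx'],0,i['cx']],[0,i['fy'],i['cy']],[0,0,1.]])
    if 'extrinsics' in i: T=np.array(i['extrinsics'])
    else:
        s=read_state(); W=np.eye(4); W[:3,:3]=R.from_quat(s['eef_rot']).as_matrix(); W[:3,3]=s['ee_pos']; T=W@np.array(i['tool_from_camera'])
    return K,T
def at_z(c,uv,z):
    K,T=c; d=T[:3,:3]@np.linalg.inv(K)@np.array([uv[0],uv[1],1.]); o=T[:3,3]
    return o+d*(z-o[2])/d[2]
def proj(c,p):
    K,T=c; q=K@(T[:3,:3].T@(np.asarray(p,float)-T[:3,3])); return q[:2]/q[2]
E
python3 - <<'E'
from h import *
s=read_state(); print({k:np.round(v,3) for k,v in s.items()})
for n in ('scene','top'):
    cv2.imwrite(f'pics/{n}0.png',camera(n)); c=cam(n); print(n,np.round(c[1],3).tolist(),c[0][0,0])
    for q,z in (('cabinet',0),('drawer_handle',.125),('plate_seat',.078),('valve_box',0),('studs',.115),('spray_can',0),('screwdriver',0),('coupling',0)):
        for d in pinpoint(q,n)[:2]: print(q,np.round(d['xy'],1),round(d['conf'],2),np.round(at_z(c,d['xy'],z),3))
i=camera_info('wrist');print(i)
E
```

```text
pics
{'time': np.float64(0.0), 'joint_positions': array([-1.185,  0.333, -0.065,  1.461,  0.022,  1.35 , -0.088]), 'joint_vel': array([-0.001,  0.   ,  0.   , -0.   ,  0.   ,  0.001, -0.   ]), 'joint_torque': array([ 0.0000e+00, -6.2326e+01,  2.5000e-02, -3.8990e+01, -6.1000e-02,
        4.0000e-02,  0.0000e+00]), 'ee_pos': array([0.248, 0.573, 0.236]), 'eef_rot': array([ 0.836,  0.549, -0.001,  0.   ]), 'ft_force': array([-0.07 , -0.687,  0.124]), 'torque': array([-0.001, -0.004, -0.066]), 'width': np.float64(0.087)}
scene [[0.905, -0.322, 0.28, 0.177], [-0.426, -0.703, 0.569, -0.885], [0.014, -0.634, -0.773, 1.297], [0.0, 0.0, 0.0, 1.0]] 618.2721541665682
cabinet [375.1 317. ] 0.86 [ 0.665 -0.216  0.   ]
drawer_handle [352.8 297.9] 0.88 [ 0.596 -0.215  0.125]
studs [284.9 183.7] 0.62 [0.602 0.19  0.115]
spray_can [222.7 143.2] 0.87 [0.537 0.535 0.   ]
spray_can [354.3 294.3] 0.18 [ 0.649 -0.135  0.   ]
screwdriver [388.3 456.2] 0.93 [ 0.526 -0.53   0.   ]
coupling [324.1 222.8] 0.63 [0.682 0.111 0.   ]
top [[0.03, -0.992, 0.119, 0.483], [-0.999, -0.028, 0.025, -0.012], [-0.022, -0.
[... 173 characters left out ...]
07.8 258. ] 0.65 [ 0.6   -0.21   0.125]
studs [249.4 250.4] 0.76 [0.609 0.182 0.115]
spray_can [121.3 277.4] 0.58 [0.537 0.55  0.   ]
screwdriver [521.7 287.8] 0.93 [ 0.541 -0.536  0.   ]
coupling [282.7 226.6] 0.53 [0.69  0.113 0.   ]
{'fx': 331.79048113662265, 'fy': 331.79048113662265, 'cx': 323.6959804458769, 'cy': 236.6298256748884, 'tool_from_camera': array([[ 9.99999823e-01,  3.29637054e-05,  5.94669417e-04,
         1.69872005e-04],
       [-1.77614474e-04,  9.69539712e-01,  2.44934105e-01,
        -6.66362676e-02],
       [-5.68481680e-04, -2.44934167e-01,  9.69539546e-01,
        -1.49162123e-01],
       [ 0.00000000e+00,  0.00000000e+00,  0.00000000e+00,
         1.00000000e+00]])}
```

View pics/scene0.png

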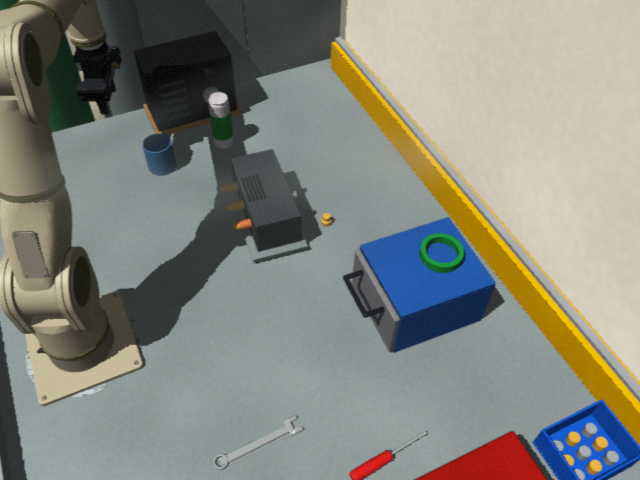

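View pics/top0.png

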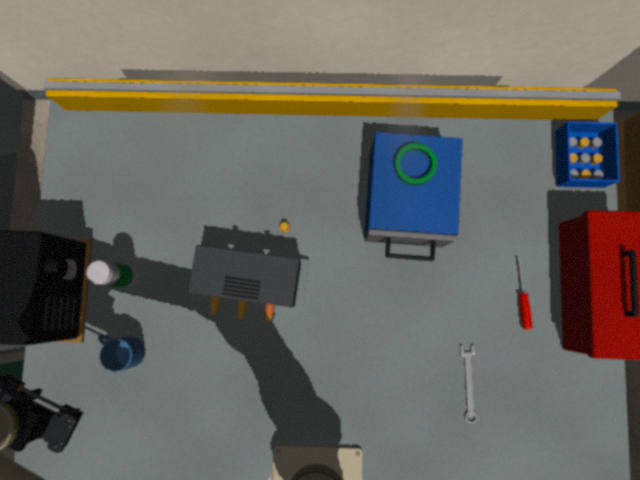

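The scene view shows the cabinet on the right (drawer handle at about 350,290) and the valve box in the middle (270,200), with its face and the coupling (327,219) on the far side. The top view agrees, with the stud heads at about (232,246) and (266,249). Next I turn the tool and go over the valve box to look from close by.

Call:
{"method": "carry_out", "body": {"rows": [[-1,0,0,-0.4,1],[-1,0,0,-0.4,1],[-1,0,0,-0.4,1],[-1,0,0,-0.4,1],[-1,0,0,-0.4,1],[-1,0,0,-0.4,1],[-1,0,0,-0.4,1],[-1,0,0,-0.4,1],[-1,0,0,0,1],[-1,0,0,0,1],[-1,0,0,0,1],[-1,0,0,0,1],[-1,0,0,0,1],[-1,0,0,0,0.5]]}}

```text
time: 2.07
ee_pos: [0.2483, 0.5732, 0.3376]
eef_rot: [0.999, -0.036, -0.0, -0.0]
ft_force: [-0.1, 0.7, 1.0]
width: 0.087
```

Call:
{"method": "carry_out", "body": {"rows": [[0,0.9,0.9,0,0],[0,0.9,0.9,0,0],[0,0.9,0.9,0,0],[0,0.9,0.9,0,0],[0,0.9,0.9,0,0],[0,0.9,0.9,0,0],[0,0.9,0.9,0,0],[0,0.9,0.9,0,0],[0,0.9,0.9,0,0],[0,0.9,0.9,0,0],[0,0.9,0.9,0,0],[0,0.9,0.9,0,0],[0,0.9,0.9,0,0],[0,0,0,0,0],[0,0,0,0,0]]}}

```text
time: 3.32
ee_pos: [0.5836, 0.1801, 0.3357]
eef_rot: [0.999, -0.035, -0.0, -0.001]
ft_force: [-0.4, 1.3, -0.2]
width: 0.0432
```

```bash
python3 - <<'E'
from h import *
c=cam('wrist'); im=camera('wrist'); cv2.imwrite('pics/w1.png',im); np.savez('w1.npz',K=c[0],T=c[1])
for q,z in (('studs',.115),('coupling',0),('valve_box',0)):
    for d in pinpoint(q,'wrist')[:2]: print(q,np.round(d['xy'],1),round(d['conf'],2),np.round(at_z(c,d['xy'],z),3))
for d in silhouettes('valve_box','wrist')[:1]: 
    r=cv2.minAreaRect(np.argwhere(d['mask'])[:,::-1].astype(np.float32)); print(r); print(d['conf'])
E
```

```text
studs [343.5 210.5] 0.86 [0.606 0.183 0.115]
coupling [393.5 243.4] 0.55 [ 0.685  0.107 -0.   ]
((278.0, 180.5), (213.0, 156.0), 90.0)
0.96
```

View pics/w1.png

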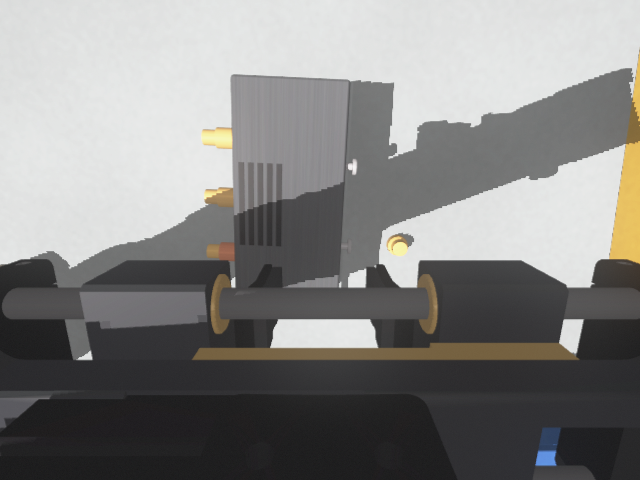

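The wrist view shows the box's top with its front edge from (350,81) to (342,280), stud heads at (353,166) and (347,246), and the coupling at (399,245). I'll fit the edges numerically.

```bash
python3 - <<'E'
from h import *
z=np.load('w1.npz'); c=(z['K'],z['T'])
im=cv2.imread('pics/w1.png'); g=cv2.GaussianBlur(im,(3,3),0).astype(float).mean(2)
def edge(u0,v0,u1,v1,rows,w=5):
    P=[]
    for v in rows:
        u=u0+(u1-u0)*(v-v0)/(v1-v0); a=int(round(u))-w; s=np.abs(g[v,a+1:a+2*w+1]-g[v,a-1:a+2*w-1]); k=s.argmax(); P.append((a+k,v,s[k]))
    P=np.array(P); x,y,_=P.T
    for _ in range(5):
        f=np.polyfit(y,x,1); r=abs(np.polyval(f,y)-x); m=r<max(1.,2*np.median(r)); x,y=x[m],y[m]
    a=[at_z(c,(np.polyval(f,v),v),.127) for v in (rows[0],rows[-1])]
    d=a[0]-a[1]; print(f,len(x),np.round(a,4).tolist(),'yaw',np.arctan2(-d[0],d[1]))
edge(232,76,235,262,range(84,130))
edge(350,81,342,280,range(86,265))
edge(350,81,342,280,range(86,190))
cr=im[70:300,220:420]; cv2.imwrite('pics/w1c.png',cv2.resize(cr,None,fx=2.6,fy=2.6,interpolation=cv2.INTER_CUBIC))
for uv in ((232,76),(350,81)): print(np.round(at_z(c,uv,.127),4))
for uv in ((353,166.5),(347.5,246)): print(np.round(at_z(c,uv,.115),4))
E
```

```text
[2.37434474e-02 2.28232192e+02] 46 [[0.4999, 0.3199, 0.127], [0.4952, 0.2774, 0.127]] yaw -0.11179047240049421
[-4.00585143e-02  3.50876937e+02] 156 [[0.6164, 0.3101, 0.127], [0.5987, 0.1237, 0.127]] yaw -0.09498049018866933
[-5.26024313e-02  3.52295333e+02] 75 [[0.6167, 0.31, 0.127], [0.6057, 0.2082, 0.127]] yaw -0.10826971289427581
[0.5027 0.3271 0.127 ]
[0.6192 0.3145 0.127 ]
[0.6192 0.2305 0.115 ]
[0.6086 0.1409 0.115 ]
```

View pics/w1c.png

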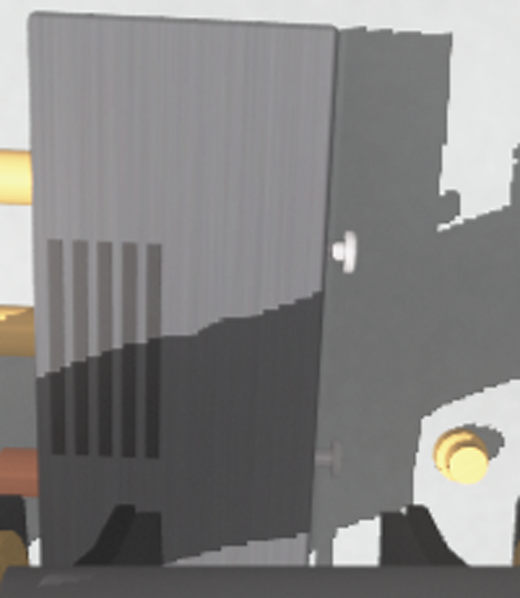

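Call:
{"method": "carry_out", "body": {"rows": [[0,0.1,1,0,0],[0,0.1,1,0,0],[0,0.1,1,0,0],[0,0.1,1,0,0],[0,0.1,1,0,0],[0,0.1,1,0,0],[0,0.1,1,0,0],[0,0.1,1,0,0],[0,0.1,1,0,0],[0,0.1,1,0,0],[0,0.1,1,0,0],[0,0.1,1,0,0],[0,0.1,1,0,0],[0,0.1,1,0,0],[0,0,0,0,0],[0,0,0,0,0]]}}

```text
time: 4.9
ee_pos: [0.6047, -0.2287, 0.3333]
eef_rot: [1.0, -0.008, 0.001, -0.006]
ft_force: [-0.1, 1.0, 0.6]
width: 0.0434
```

```bash
python3 - <<'E'
from h import *
c=cam('wrist'); im=camera('wrist'); cv2.imwrite('pics/w2.png',im); np.savez('w2.npz',K=c[0],T=c[1])
for q,z in (('drawer_handle',.125),('cabinet',0)):
    for d in pinpoint(q,'wrist')[:2]: print(q,np.round(d['xy'],1),round(d['conf'],2),np.round(at_z(c,d['xy'],z),3))
E
```

```text
drawer_handle [320.8 204.4] 0.8 [ 0.602 -0.213  0.125]
cabinet [361.7 192.6] 0.62 [ 0.661 -0.214  0.   ]
```

View pics/w2.png

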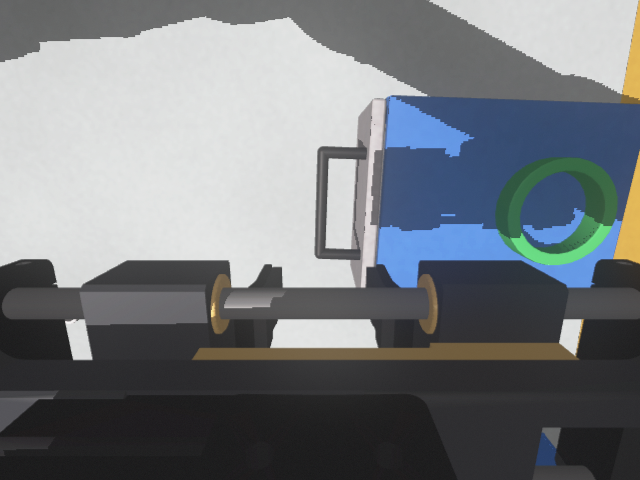

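The wrist view shows the handle bar from (322,150) to (320,256) and the cabinet's front top edge from (387,97) to (378,288).

```bash
python3 - <<'E'
from h import *
z=np.load('w2.npz'); c=(z['K'],z['T']); im=cv2.imread('pics/w2.png')
g=im.astype(float).mean(2)
b=(im[:,:,0].astype(int)-im[:,:,2]>40)
P=[];Q=[]
for v in range(110,255):
    u=np.where(b[v,365:400])[0]
    if len(u): P.append((365+u[0]-.5,v))
for v in range(160,245):
    u=np.arange(308,338); w=np.clip(140-g[v,308:338],0,None)
    if w.sum()>0: Q.append(((u*w).sum()/w.sum(),v))
for n,L,h in (('front',P,.16),('bar',Q,.125)):
    x,y=np.array(L).T
    for _ in range(5):
        f=np.polyfit(y,x,1); m=abs(np.polyval(f,y)-x)<1.; x,y=x[m],y[m]
    a=[at_z(c,(np.polyval(f,v),v),h) for v in (min(y),max(y))]; d=a[0]-a[1]
    print(n,len(x),f,np.round(a,4).tolist(),'yaw',np.arctan2(-d[0],d[1]), 'x at y=-.213',np.interp(-.213,[a[1][1],a[0][1]],[a[1][0],a[0][0]]))
print([np.round(at_z(c,u,.125),4) for u in((322,147.5),(320.3,258))])
print(R.from_quat(read_state()['eef_rot']).as_matrix().round(4).tolist())
E
```

```text
front 100 [-5.84258614e-02  3.93121271e+02] [[0.6646, -0.1224, 0.16], [0.6608, -0.2321, 0.16]] yaw -0.03477816612325231 x at y=-.213 0.6614820244082353
bar 85 [-3.16170399e-02  3.28108628e+02] [[0.6054, -0.1664, 0.125], [0.6009, -0.2577, 0.125]] yaw -0.04960126884711542 x at y=-.213 0.603101925656219
[array([ 0.6045, -0.1537,  0.125 ]), array([ 0.6005, -0.274 ,  0.125 ])]
[[0.9999, -0.0152, 0.0016], [-0.0153, -0.9998, 0.0131], [0.0014, -0.0131, -0.9999]]
```

Call:
{"method": "carry_out", "body": {"rows": [[0.2,-0.05,-0.5,0,0.35],[0.2,0,0,0.9,0],[0.2,0,0,0.9,0],[0.2,0,0,0.9,0],[0.2,0,0,0.9,0],[0.2,0,0,0.6,0],[0.2,0,0,0,0],[0.2,0,0,0,0]]}}

```text
time: 5.72
ee_pos: [0.6079, -0.1946, 0.2062]
eef_rot: [1.0, -0.013, 0.004, -0.009]
ft_force: [1.0, -0.2, -0.1]
width: 0.0348
```

Call:
{"method": "carry_out", "body": {"rows": [[0.2,-0.15,0.7,0,0.25],[0.2,0,0,0,0],[0.2,-0.05,0,0.6,0],[0.2,0,0,0.6,0],[0.2,0,0,0.6,0],[0.2,0,0,0,0]]}}

```text
time: 6.22
ee_pos: [0.6073, -0.2119, 0.161]
eef_rot: [1.0, -0.021, 0.011, -0.009]
ft_force: [-0.3, 0.3, -0.8]
width: 0.0347
```

Call:
{"method": "carry_out", "body": {"rows": [[0.2,-0.2,0,0,0.1],[0.2,0,0,0,0],[0.2,-0.05,0,0.5,0],[0.2,0,0,0.5,0],[0.2,0,0,0.4,0],[0.2,0,0,0,0]]}}

```text
time: 6.72
ee_pos: [0.6048, -0.2112, 0.1285]
eef_rot: [0.999, -0.025, 0.017, -0.008]
ft_force: [0.3, 0.1, -0.6]
width: 0.035
```

Call:
{"method": "carry_out", "body": {"force": 40, "rows": [[0.2,-0.05,0,0.35,0],[0.2,0,0,0,0],[0.7,0,0,0,0],[0.8,0,0,0,0],[0.9,0,0,0,0],[0.9,0,0,0,0],[0.9,0,0,0,0]]}}

```text
time: 7.3
ee_pos: [0.6027, -0.2114, 0.1205]
eef_rot: [0.999, -0.026, 0.017, -0.008]
ft_force: [-7.2, 0.7, 0.3]
width: 0.0109
```

Call:
{"method": "carry_out", "body": {"rows": [[0.9,-0.5,0,-0.02,0],[0.9,-0.6,0,-0.02,0],[0.9,-0.6,0,-0.02,0],[0.9,-0.6,0,-0.02,0],[0.9,-0.6,0,-0.02,0],[0.9,-0.6,0,-0.02,0],[0.9,-0.6,0,-0.02,0],[0.9,-0.6,0,-0.02,0],[0.9,-0.4,0,-0.01,0]]}}

```text
time: 8.05
ee_pos: [0.4522, -0.2039, 0.121]
eef_rot: [0.999, -0.024, 0.025, -0.006]
ft_force: [78.8, -11.0, -60.7]
width: 0.011
```

Call:
{"method": "carry_out", "body": {"rows": [[0.9,0,0,0,0],[0.9,0,0,0,0],[0.3,0,0,0,0],[0.3,0,0,0,0],[0.3,0,0,0,0]]}}

```text
time: 8.47
ee_pos: [0.453, -0.2041, 0.122]
eef_rot: [0.999, -0.025, 0.029, -0.006]
ft_force: [-1.1, -0.1, -0.0]
width: 0.0236
```

Call:
{"method": "carry_out", "body": {"rows": [[0.3,0.05,0,-0.7,0],[0.2,0.05,0,-0.9,0],[0.2,0.05,0,-0.9,0],[0.2,0.05,0,-0.9,0],[0.2,0.05,0,-0.9,0],[0.2,0.05,0,-0.9,0],[0.2,0.05,0,-0.9,0],[0.2,0.8,0.2,0,0],[0.2,0.8,0.2,0,0],[0.2,0.8,0.2,0,0],[0.2,0.8,0.2,0,0],[0.2,0.8,0.2,0,0],[0.2,0,0,0,0],[0.2,0,0,0,0]]}}

```text
time: 9.63
ee_pos: [0.576, -0.2449, 0.3251]
eef_rot: [0.999, -0.024, 0.03, -0.006]
ft_force: [-0.4, -0.3, 0.6]
width: 0.0349
```

```bash
python3 - <<'E'
from h import *
c=cam('wrist'); im=camera('wrist'); cv2.imwrite('pics/w3.png',im); np.savez('w3.npz',K=c[0],T=c[1])
for q,z in (('plate',.022),('plate_seat',.078),('plate_mouth',.052),('drawer_handle',.125),('cabinet',0)):
    for d in pinpoint(q,'wrist')[:2]: print(q,np.round(d['xy'],1),round(d['conf'],2),np.round(at_z(c,d['xy'],z),3))
print(R.from_quat(read_state()['eef_rot']).as_matrix().round(4).tolist(),read_state()['joint_positions'])
E
```

```text
plate [303.9 186. ] 0.71 [ 0.569 -0.217  0.022]
plate_seat [188.7 187.9] 0.26 [ 0.435 -0.207  0.078]
drawer_handle [189.8 190.5] 0.56 [ 0.452 -0.207  0.125]
cabinet [368.6 179.4] 0.75 [ 0.661 -0.214  0.   ]
[[0.9969, -0.0479, 0.0621], [-0.0487, -0.9987, 0.0118], [0.0615, -0.0148, -0.998]] [-0.18270181  0.29680284  0.68273406  1.39640839 -0.22574598  1.46395629
  0.44396549]
```

View pics/w3.png

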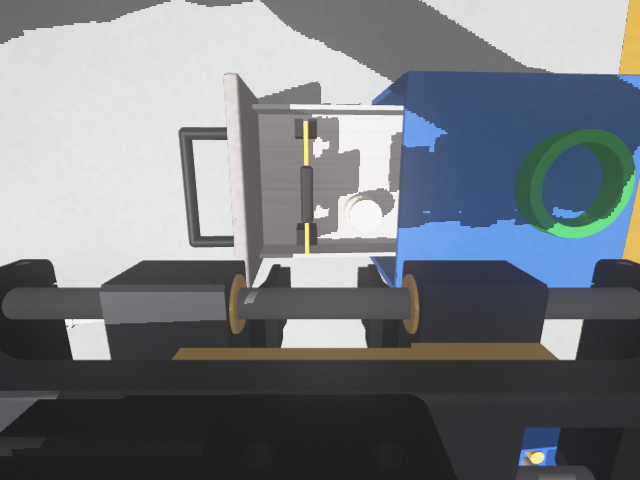

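The drawer is out. The plate shows end-on from (306,121) to (308,253), with its black grip at (307,166–222) and the jar at (363,212).

```bash
python3 - <<'E'
from h import *
z=np.load('w3.npz'); c=(z['K'],z['T']); im=cv2.imread('pics/w3.png').astype(int)
yl=(im[:,:,2]-im[:,:,0]>60)&(im[:,:,1]-im[:,:,0]>40); yl[:,:295]=0; yl[:,320:]=0; yl[260:]=0;yl[:110]=0
v,u=np.where(yl); print(v.min(),v.max(),u.min(),u.max())
f=np.polyfit(v,u,1); 
a=[at_z(c,(np.polyval(f,w),w),.097) for w in (v.min()-.5,v.max()+.5)]; d=a[0]-a[1]
print(np.round(a,4).tolist(),np.linalg.norm(d),np.arctan2(-d[0],d[1]),np.round((a[0]+a[1])/2,4))
g=im.mean(2); sub=g[150:240,296:320]; m=(sub<75); m[:,:2]=0
vv=np.where(m[:,8:14].sum(1)>3)[0]+150; print(vv.min(),vv.max())
for w in (170,180,190,200,210,218): 
    k=np.where(g[w,297:320]<75)[0]; print(w,297+k.min(),297+k.max(), g[w,297:320].astype(int).tolist() if w in(180,) else '')
for uv in ((307,166),(307,222)): print(np.round(at_z(c,uv,.142),4))
E
```

```text
121 254 303 308
[[0.5746, -0.1409, 0.097], [0.5673, -0.2913, 0.097]] 0.15056369588684776 -0.04858765707932479 [ 0.571  -0.2161  0.097 ]
167 167Traceback (most recent call last):
  File "<stdin>", line 11, in <module>
    return umr_minimum(a, axis, None, out, keepdims, initial, where)
ValueError: zero-size array to reduction operation minimum which has no identity
```

Call:
{"method": "carry_out", "body": {"rows": [[0.1,-0.6,-0.85,0,0],[0.1,0,0,0,0],[0.1,0,0,0.8,0],[0.1,0,0,0.8,0],[0.1,0,0,0.8,0],[0.1,0,0,0.8,0],[0.1,0,0,0.8,0],[0.1,0,0,0,0],[0.1,0,0,0,0]]}}

```text
time: 10.68
ee_pos: [0.5629, -0.2139, 0.2059]
eef_rot: [0.999, -0.024, 0.035, -0.009]
ft_force: [-0.5, 0.3, 0.7]
width: 0.039
```

```bash
cat > go.py <<'E'
import sys
from h import *
s=read_state(); M=R.from_quat(s['eef_rot']).as_matrix(); p=np.array(s['ee_pos'])
print('p',p.round(4),'z',M[:,2].round(3),'yaw',round(np.arctan2(M[1,0],M[0,0]),4),'F',np.round(s['ft_force'],1),'w',round(float(s['width']),4),'t',round(float(s['time']),2))
t=np.array(list(map(float,sys.argv[1:4]))); print('tool units',(M.T@(t-p)/.03).round(2))
E
python3 go.py .571 -.216 .116
```

```text
p [ 0.5629 -0.2139  0.2059] z [ 0.071  0.016 -0.997] yaw -0.0487 F [-0.5  0.3  0.7] w 0.039 t 10.68
tool units [0.06 0.12 3.01]
```

Call:
{"method": "carry_out", "body": {"rows": [[0.1,0,0.12,0.8,0],[0.1,0,0,0.8,0],[0.1,0,0,0.8,0],[0.1,0,0,0.6,0],[0.1,0,0,0,0],[0.1,0,0,0,0]]}}

```text
time: 11.18
ee_pos: [0.5742, -0.2178, 0.1256]
eef_rot: [0.999, -0.024, 0.043, -0.009]
ft_force: [-0.3, 0.0, 0.5]
width: 0.0392
```

```bash
python3 go.py .571 -.216 .116
```

```text
p [ 0.5742 -0.2178  0.1256] z [ 0.086  0.015 -0.996] yaw -0.0482 F [-0.3  0.   0.5] w 0.0392 t 11.18
tool units [-0.14 -0.05  0.31]
```

Call:
{"method": "carry_out", "body": {"rows": [[0.1,0,0,0,0],[0.1,0,0,0,0],[0.1,0,0,0,0],[0.1,0,0,0,0],[0.1,0,0,0,0],[0.1,0,0,0,0]]}}

```text
time: 11.68
ee_pos: [0.5774, -0.2192, 0.1341]
eef_rot: [0.999, -0.024, 0.048, -0.008]
ft_force: [0.6, 0.5, 0.2]
width: 0.0393
```

```bash
python3 go.py .571 -.216 .116; python3 -c "
from h import *;s=read_state();print(s['joint_positions'],s['joint_vel'])"
```

```text
p [ 0.5774 -0.2192  0.1341] z [ 0.096  0.014 -0.995] yaw -0.0481 F [0.6 0.5 0.2] w 0.0393 t 11.68
tool units [-0.27 -0.08  0.58]
[-0.19414616  0.37559469  0.62456111  1.71590009 -0.30679314  1.05025167
  0.48493316] [-0.00169316 -0.00755551  0.0012615  -0.00540265  0.00154553  0.00326284
 -0.00222899]
```

Call:
{"method": "carry_out", "body": {"rows": [[0.1,0,0,-1,0],[0.1,0,0,-1,0],[0.1,0,0,-1,0],[0.1,0,0,-1,0],[0.1,0,0,-1,0],[0.1,0,0,-1,0],[0.1,0,0,-1,0],[0.1,0,0,-1,0],[0.1,0,0,-1,0],[0.1,0,0,-1,0]]}}

```text
time: 12.52
ee_pos: [0.5441, -0.222, 0.4404]
eef_rot: [0.999, -0.024, 0.042, -0.009]
ft_force: [0.7, 0.1, -0.1]
width: 0.0391
```

Call:
{"method": "carry_out", "body": {"rows": [[0.1,0,0,0,0],[0.1,0,0,0,0],[0.1,0,0,0,0],[0.1,0,0,0,0],[0.1,0,0,0,0],[0.1,0,0,0,0]]}}

```text
time: 13.02
ee_pos: [0.5441, -0.2232, 0.4455]
eef_rot: [0.999, -0.025, 0.046, -0.008]
ft_force: [-0.4, 0.2, -0.1]
width: 0.0392
```

```bash
python3 go.py .571 -.216 .116; python3 -c "
from h import *;s=read_state();print(s['joint_positions'],s['joint_torque'])"
```

```text
p [ 0.5441 -0.2232  0.4455] z [ 0.092  0.014 -0.996] yaw -0.0501 F [-0.4  0.2 -0.1] w 0.0392 t 13.02
tool units [-0.12 -0.08 11.02]
[-0.23434718  0.18572322  0.70042346  1.26274822 -0.17323445  1.65750351
  0.38190935] [ 7.59599009e-02 -4.31210554e+01  4.99772027e+00 -3.98069680e+01
 -3.13060088e-01 -3.49892322e-01 -7.98872905e-03]
```

Call:
{"method": "carry_out", "body": {"rows": [[0.1,0,0,0,0],[0.1,0,0,0,0],[0.1,0,0,0,0],[0.1,0,0,0,0]]}}

```text
time: 13.35
ee_pos: [0.5439, -0.2227, 0.4434]
eef_rot: [0.999, -0.024, 0.044, -0.009]
ft_force: [0.1, 0.4, 1.0]
width: 0.0392
```

Call:
{"method": "carry_out", "body": {"rows": [[0.1,0,0,-1,0],[0.1,0,0,-1,0],[0.1,0,0,-1,0],[0.1,0,0,-1,0],[0.1,0,0,0,0],[0.1,0,0,0,0],[0.1,0,0,0,0],[0.1,0,0,0,0]]}}

```text
time: 14.02
ee_pos: [0.5323, -0.2236, 0.5648]
eef_rot: [0.999, -0.024, 0.041, -0.009]
ft_force: [0.0, 0.5, -0.6]
width: 0.0395
```

Call:
{"method": "carry_out", "body": {"rows": [[0.1,0,0,0,0],[0.1,0,0,0,0],[0.1,0,0,0,0],[0.1,0,0,0,0],[0.1,0,0,0,0],[0.1,0,0,0,0]]}}

```text
time: 14.52
ee_pos: [0.5322, -0.2226, 0.5616]
eef_rot: [0.999, -0.023, 0.039, -0.011]
ft_force: [0.0, -0.4, -1.3]
width: 0.0391
```

```bash
python3 go.py .571 -.216 .116
```

```text
p [ 0.5322 -0.2226  0.5616] z [ 0.079  0.019 -0.997] yaw -0.0477 F [ 0.  -0.4 -1.3] w 0.0391 t 14.52
tool units [ 0.12  0.06 14.91]
```

Call:
{"method": "carry_out", "body": {"rows": [[0.1,0,0,1,0],[0.1,0,0,1,0],[0.1,0,0,1,0],[0.1,0,0,1,0],[0.1,0,0,1,0],[0.1,0,0,1,0],[0.1,0,0,1,0],[0.1,0,0,1,0],[0.1,0,0,1,0],[0.1,0,0,1,0],[0.1,0,0,1,0],[0.1,0,0,1,0]]}}

```text
time: 15.52
ee_pos: [0.5635, -0.2175, 0.1941]
eef_rot: [0.999, -0.023, 0.046, -0.009]
ft_force: [0.3, 0.0, 0.5]
width: 0.0389
```

```bash
python3 go.py .571 -.216 .116
```

```text
p [ 0.5635 -0.2175  0.1941] z [ 0.093  0.015 -0.996] yaw -0.0477 F [0.3 0.  0.5] w 0.0389 t 15.52
tool units [ 0.01 -0.01  2.62]
```

Call:
{"method": "carry_out", "body": {"force": 30, "rows": [[0.1,0,0,1,0],[0.1,0,0,1,0],[0.1,0,0,0.9,0],[0.4,0,0,0.1,0],[1,0,0,0.05,0],[1,0,0,0.05,0],[1,0,0,0,0]]}}

```text
time: 16.1
ee_pos: [0.5695, -0.2147, 0.093]
eef_rot: [0.999, -0.023, 0.042, -0.009]
ft_force: [1.2, -1.0, -0.1]
width: 0.0204
```

```bash
python3 go.py .571 -.216 .116
```

```text
p [ 0.5695 -0.2147  0.093 ] z [ 0.085  0.016 -0.996] yaw -0.0475 F [ 1.2 -1.  -0.1] w 0.0204 t 16.1
tool units [ 0.12  0.03 -0.76]
```

Call:
{"method": "carry_out", "body": {"rows": [[0.45,0.05,0,-0.7,0],[0.45,0,0,0,0]]}}

```text
time: 16.27
ee_pos: [0.5703, -0.2158, 0.1177]
eef_rot: [0.999, -0.023, 0.044, -0.009]
ft_force: [1.4, -0.6, 1.4]
width: 0.0226
```

```bash
python3 go.py .571 -.216 .116
```

```text
p [ 0.5703 -0.2158  0.1177] z [ 0.088  0.015 -0.996] yaw -0.0476 F [ 1.4 -0.6  1.4] w 0.0226 t 16.27
tool units [0.02 0.01 0.06]
```

Call:
{"method": "carry_out", "body": {"force": 30, "rows": [[1,0,0,0.06,0],[1,0,0,0.05,0],[1,0,0,0.05,0],[1,0,0,0.05,0]]}}

```text
time: 16.6
ee_pos: [0.5738, -0.2166, 0.1178]
eef_rot: [0.999, -0.023, 0.049, -0.009]
ft_force: [-1.9, 2.5, 13.5]
width: 0.0126
```

```bash
python3 go.py .571 -.216 .116
```

```text
p [ 0.5738 -0.2166  0.1178] z [ 0.098  0.015 -0.995] yaw -0.0475 F [-1.9  2.5 13.5] w 0.0126 t 16.6
tool units [-0.1  -0.01  0.05]
```

Call:
{"method": "carry_out", "body": {"rows": [[1,0.05,0,-0.5,0],[1,0.1,0,-0.9,0],[1,0.1,0,-0.9,0],[1,0.1,0,-0.9,0],[1,0.1,0,-0.9,0],[1,0.1,0,-0.9,0],[1,0.1,0,-0.9,0],[1,0.1,0,-0.9,0]]}}

```text
time: 17.27
ee_pos: [0.57, -0.2183, 0.3181]
eef_rot: [0.999, -0.024, 0.036, -0.011]
ft_force: [0.6, -0.1, -1.7]
width: 0.0116
```

```bash
python3 go.py .66 .18 .30; python3 - <<'E'
from h import *
cv2.imwrite('pics/s4.png',np.hstack([camera('scene')[100:420,180:560],camera('wrist')[80:400,140:540]]))
E
```

```text
p [ 0.57   -0.2183  0.3181] z [ 0.073  0.02  -0.997] yaw -0.0483 F [ 0.6 -0.1 -1.7] w 0.0116 t 17.27
tool units [  2.31 -13.38   1.09]
```

View pics/s4.png

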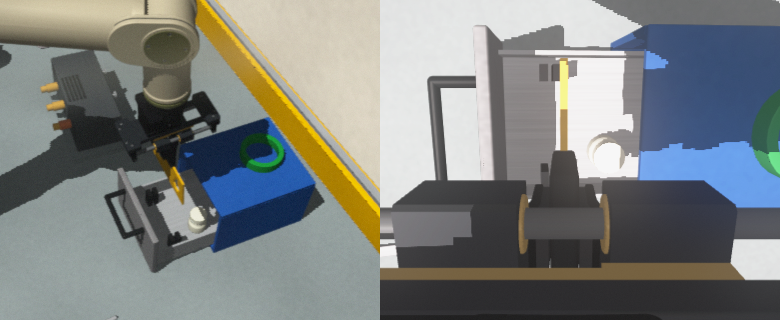

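The scene crop shows the plate hanging upright in the jaws above the open drawer, with the jar undisturbed. Next I carry it over to the valve box.

Call:
{"method": "carry_out", "body": {"rows": [[1,0.05,-0.5,0,0],[1,0.12,-1,0,0],[1,0.12,-1,0,0],[1,0.12,-1,0,0],[1,0.12,-1,0,0],[1,0.12,-1,0,0],[1,0.12,-1,0,0],[1,0.12,-1,0,0],[1,0.12,-1,0,0],[1,0.12,-1,0,0],[1,0.12,-1,0,0],[1,0.12,-1,0,0],[1,0.12,-1,0,0],[1,0.12,-0.7,0,0]]}}

```text
time: 18.53
ee_pos: [0.6364, 0.1836, 0.3168]
eef_rot: [0.999, -0.03, 0.031, -0.008]
ft_force: [0.4, 0.6, -2.3]
width: 0.0119
```

```bash
python3 go.py .643 .182 .25
```

```text
p [0.6364 0.1836 0.3168] z [ 0.062  0.014 -0.998] yaw -0.0615 F [ 0.4  0.6 -2.3] w 0.0119 t 18.53
tool units [0.09 0.08 2.24]
```

Call:
{"method": "carry_out", "body": {"rows": [[1,0.2,0,0,0.3],[1,0,0,0,0.3],[1,0,0,0,0],[1,0,0,0,0]]}}

```text
time: 18.87
ee_pos: [0.6406, 0.1916, 0.3098]
eef_rot: [0.998, -0.052, 0.026, -0.008]
ft_force: [0.7, -0.4, -2.8]
width: 0.0115
```

```bash
python3 go.py .643 .182 .25; python3 - <<'E'
from h import *
c=cam('wrist'); im=camera('wrist'); cv2.imwrite('pics/w5.png',im); np.savez('w5.npz',K=c[0],T=c[1])
cv2.imwrite('pics/w5c.png',cv2.resize(im[30:290,220:460],None,fx=2.3,fy=2.3,interpolation=cv2.INTER_CUBIC))
for q,z in (('studs',.115),('plate_seat',.28),('coupling',0)):
    for d in pinpoint(q,'wrist')[:2]: print(q,np.round(d['xy'],1),round(d['conf'],2),np.round(at_z(c,d['xy'],z),3))
E
```

```text
p [0.6406 0.1916 0.3098] z [ 0.053  0.013 -0.999] yaw -0.1055 F [ 0.7 -0.4 -2.8] w 0.0115 t 18.87
tool units [0.01 0.35 1.99]
studs [285.6 233.2] 0.77 [0.609 0.183 0.115]
coupling [352.9 259.8] 0.6 [0.691 0.108 0.   ]
```

View pics/w5c.png

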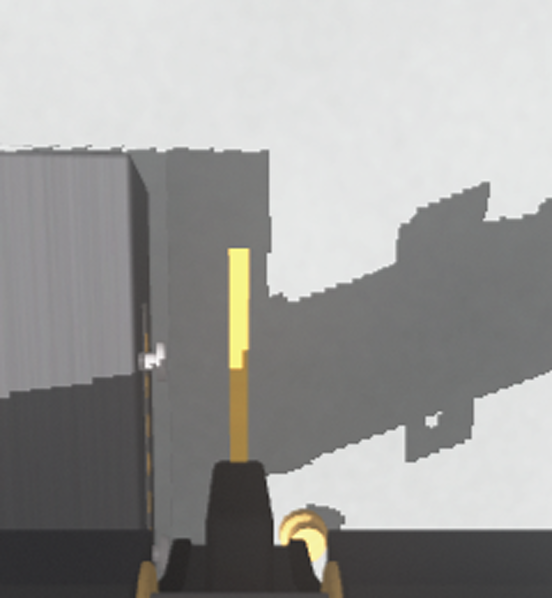

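```bash
python3 - <<'E'
from h import *
z=np.load('w5.npz'); c=(z['K'],z['T']); im=cv2.imread('pics/w5.png').astype(int)
s=read_state(); M=R.from_quat(s['eef_rot']).as_matrix(); p=s['ee_pos']
yl=(im[:,:,2]-im[:,:,0]>60)&(im[:,:,1]-im[:,:,0]>40); yl[:,:312]=0; yl[:,335:]=0; yl[235:]=0
v,u=np.where(yl); print(v.min(),v.max(),u.min(),u.max())
f=np.polyfit(v,u,1)
a=[at_z(c,(np.polyval(f,w),w),.289) for w in (v.min()-.5,v.max()+.5)]; d=a[0]-a[1]
print('plate end',np.round(a,4).tolist(),'yaw',np.arctan2(-d[0],d[1]),'end in tool',np.round(M.T@(a[0]-p),4))
g=im.mean(2)
P=[]
for w in range(105,180):
    r=g[w,265:290]; k=np.diff(r).argmin(); P.append((265+k+.5,w,r[k]-r[k+1]))
P=np.array(P); f=np.polyfit(P[:,1],P[:,0],1); r=abs(np.polyval(f,P[:,1])-P[:,0]); P=P[r<1.5]; f=np.polyfit(P[:,1],P[:,0],1)
a=[at_z(c,(np.polyval(f,w),w),.127) for w in (105,180)]; d=a[0]-a[1]
print(len(P),f,'box edge',np.round(a,4).tolist(),'yaw',np.arctan2(-d[0],d[1]))
print('stud head mid',np.round(at_z(c,(289.2,184.8),.118),4),'box corner',np.round(at_z(c,(275,97),.127),4))
E
```

```text
138 230 319 327
plate end [[0.6494, 0.2656, 0.289], [0.6443, 0.2188, 0.289]] yaw -0.10878416239553208 end in tool [-0.0006 -0.0746  0.0235]
71 [3.06062987e-02 2.72030295e+02] box edge [[0.6168, 0.3087, 0.127], [0.6095, 0.2396, 0.127]] yaw -0.1057209328422979
stud head mid [0.6197 0.2331 0.118 ] box corner [0.6175 0.3156 0.127 ]
```

Call:
{"method": "carry_out", "body": {"rows": [[1,0,0.28,0,0],[1,-0.05,0,0.9,0],[1,-0.05,0,0.9,0],[1,-0.05,0,0.9,0],[1,-0.05,0,0.8,0],[1,0,0,0,0],[1,0,0,0,0]]}}

```text
time: 19.65
ee_pos: [0.6415, 0.1771, 0.2068]
eef_rot: [0.998, -0.055, 0.031, -0.009]
ft_force: [0.9, -1.3, -1.1]
width: 0.0114
```

```bash
cat > st.py <<'E'
from h import *
s=read_state(); M=R.from_quat(s['eef_rot']).as_matrix(); p=np.array(s['ee_pos']); y=-.107
B=np.array([[np.cos(y),-np.sin(y),0],[np.sin(y),np.cos(y),0],[0,0,1]]); S=np.array([.609,.1865,.115])
f=lambda h:(B.T@(p+M[:,2]*(.0958-h)-S)*1000).round(1)
print('z',M[:,2].round(3),'yaw',round(np.arctan2(M[1,0],M[0,0]),4),'F',np.round(s['ft_force'],1),'w',round(float(s['width']),4),'t',round(float(s['time']),2))
print('mouth',f(.03),'seat',f(.056),'top',f(.075),'box x,y in tool',(M.T@B[:,0]).round(2),(M.T@[0,0,1]).round(3))
E
python3 st.py
```

```text
z [ 0.062  0.016 -0.998] yaw -0.1113 F [ 0.9 -1.3 -1.1] w 0.0114 t 19.65
mouth [37.3 -4.4 26.1] seat [35.7 -5.  52.1] top [34.6 -5.4 71. ] box x,y in tool [ 1.   -0.    0.06] [ 0.06  -0.022 -0.998]
```

Call:
{"method": "carry_out", "body": {"rows": [[1,0,-0.2,0.45,0],[1,0,0,0.45,0],[1,0,0,0.05,0],[1,0,0,0,0]]}}

```text
time: 19.98
ee_pos: [0.6462, 0.1835, 0.1807]
eef_rot: [0.998, -0.056, 0.033, -0.011]
ft_force: [0.2, -0.3, -1.8]
width: 0.0121
```

```bash
sed -i "s/^print('mouth'/print('tcp',f(.0958));print('mouth'/" st.py; python3 st.py; python3 - <<'E'
from h import *
c=cam('wrist'); im=camera('wrist'); cv2.imwrite('pics/w6.png',im); np.savez('w6.npz',K=c[0],T=c[1])
a=cv2.resize(im[60:290,200:460],None,fx=1.7,fy=1.7,interpolation=cv2.INTER_CUBIC)
b=cv2.resize(camera('scene')[140:280,220:360],(391,391),interpolation=cv2.INTER_CUBIC)
cv2.imwrite('pics/w6c.png',np.hstack([a[:391],b[:391,:350]]))
E
```

```text
z [ 0.068  0.018 -0.998] yaw -0.1122 F [ 0.2 -0.3 -1.8] w 0.0121 t 19.98
tcp [37.3  1.  65.7]
mouth [41.6  2.6  0.1] seat [39.9  2.  26. ] top [38.7  1.5 44.9] box x,y in tool [ 1.   -0.    0.07] [ 0.065 -0.025 -0.998]
```

View pics/w6c.png

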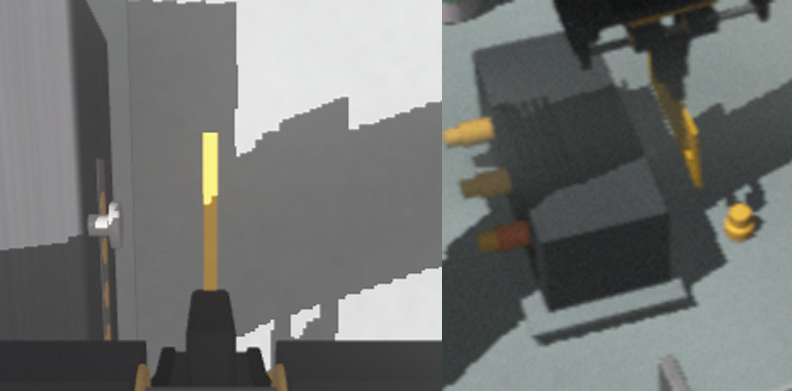

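The wrist crop shows the plate's top edge parallel to the face, its left end at pixel (323.5,138), and the left stud head at about (268,192). I check the sideways alignment.

```bash
python3 - <<'E'
from h import *
z=np.load('w6.npz'); c=(z['K'],z['T']); y=-.107; im=cv2.imread('pics/w6.png')
B=np.array([[np.cos(y),-np.sin(y),0],[np.sin(y),np.cos(y),0],[0,0,1]]); S=np.array([.609,.1865,0])
g=im.astype(int).mean(2); sub=g[178:208,255:275]; print(sub.astype(int)[::2].tolist())
for n,uv,h in (('head mid .115',(268,191.8),.115),('head .120',(268,191.8),.12),('plate end',(323.5,137.5),.160),('edge lo',(239.5,190),.127)):
    print(n,(B.T@(at_z(c,uv,h)-S)*1000).round(1))
E
```

```text
[[65, 65, 82, 89, 111, 103, 97, 72, 63, 66, 84, 109, 115, 114, 112, 111, 114, 116, 116, 117], [65, 65, 74, 93, 116, 104, 100, 73, 65, 140, 172, 172, 164, 158, 126, 108, 109, 115, 115, 116], [65, 65, 72, 93, 105, 100, 100, 77, 65, 190, 199, 193, 187, 137, 120, 105, 105, 114, 117, 115], [64, 65, 65, 92, 100, 104, 101, 77, 75, 209, 216, 211, 201, 195, 167, 116, 100, 113, 116, 116], [108, 109, 109, 111, 120, 123, 122, 120, 146, 225, 228, 224, 221, 217, 185, 120, 99, 110, 116, 115], [121, 121, 185, 200, 202, 202, 202, 202, 214, 239, 237, 176, 144, 143, 131, 107, 100, 110, 116, 116], [126, 217, 230, 231, 231, 231, 231, 231, 173, 241, 193, 132, 126, 126, 120, 104, 100, 108, 115, 116], [133, 236, 242, 242, 242, 242, 242, 242, 170, 155, 133, 127, 127, 128, 119, 104, 100, 107, 114, 117], [121, 148, 155, 154, 154, 153, 153, 153, 122, 119, 122, 125, 126, 127, 124, 104, 100, 106, 115, 116], [118, 118, 117, 118, 119, 119, 118, 118, 117, 118, 121, 121, 122, 123, 122, 105, 101, 108, 115, 116], [97, 98, 98, 98, 101, 101, 101, 101, 98, 112, 118, 119, 119, 119, 120, 106, 99, 107, 113, 116], [64, 64, 64, 80, 88, 90, 106, 94, 70, 95, 113, 117, 117, 117, 117, 109, 102, 108, 114, 115], [64, 64, 64, 73, 92, 99, 104, 96, 71, 79, 105, 111, 113, 114, 115, 111, 102, 109, 115, 116], [63, 63, 64, 72, 92, 102, 106, 100, 72, 64, 101, 108, 109, 111, 111, 111, 102, 112, 116, 115], [63, 63, 63, 71, 90, 104, 106, 100, 73, 63, 66, 75, 85, 104, 106, 109, 113, 115, 115, 115]]
head mid .115 [  6.   45.3 115. ]
head .120 [  6.5  45.7 120. ]
plate end [ 38.9  75.7 160. ]
edge lo [ -9.8  47.6 127. ]
```

Call:
{"method": "carry_out", "body": {"rows": [[1,-0.4,0.02,-0.02,0],[1,-0.4,0,-0.02,0],[1,0,0,0,0]]}}

```text
time: 20.33
ee_pos: [0.6229, 0.185, 0.1823]
eef_rot: [0.998, -0.056, 0.035, -0.011]
ft_force: [0.4, -0.3, -1.5]
width: 0.0117
```

```bash
python3 st.py
```

```text
z [ 0.07   0.018 -0.997] yaw -0.1132 F [ 0.4 -0.3 -1.5] w 0.0117 t 20.33
tcp [13.9  0.  67.3]
mouth [18.4  1.7  1.7] seat [16.6  1.  27.6] top [15.4  0.5 46.5] box x,y in tool [ 1.   -0.    0.07] [ 0.068 -0.025 -0.997]
```

Call:
{"method": "carry_out", "body": {"rows": [[1,-0.25,0,0.06,0],[1,-0.25,0,0.02,0],[1,-0.05,0,0,0]]}}

```text
time: 20.58
ee_pos: [0.6069, 0.187, 0.1801]
eef_rot: [0.998, -0.056, 0.036, -0.011]
ft_force: [0.1, -0.2, -1.9]
width: 0.0113
```

```bash
python3 st.py
```

```text
z [ 0.073  0.019 -0.997] yaw -0.1136 F [ 0.1 -0.2 -1.9] w 0.0113 t 20.58
tcp [-2.2  0.2 65.1]
mouth [ 2.5  2.  -0.5] seat [ 0.6  1.3 25.4] top [-0.7  0.8 44.4] box x,y in tool [ 1.   -0.    0.07] [ 0.07  -0.027 -0.997]
```

Call:
{"method": "carry_out", "body": {"rows": [[1,-0.08,0,0.03,0],[1,-0.08,0,0.03,0]]}}

```text
time: 20.75
ee_pos: [0.603, 0.1876, 0.1788]
eef_rot: [0.998, -0.056, 0.037, -0.012]
ft_force: [8.2, -1.2, -1.6]
width: 0.0122
```

```bash
python3 st.py
```

```text
z [ 0.076  0.019 -0.997] yaw -0.1137 F [ 8.2 -1.2 -1.6] w 0.0122 t 20.75
tcp [-6.1  0.4 63.8]
mouth [-1.3  2.2 -1.8] seat [-3.2  1.5 24.1] top [-4.6  1.  43. ] box x,y in tool [ 1.   -0.    0.07] [ 0.073 -0.027 -0.997]
```

Call:
{"method": "carry_out", "body": {"rows": [[1,0.03,0,0.2,0],[1,-0.01,0,0.2,0],[1,-0.01,0,0.2,0]]}}

```text
time: 21.0
ee_pos: [0.6056, 0.188, 0.161]
eef_rot: [0.998, -0.056, 0.039, -0.012]
ft_force: [-0.7, 0.1, -1.3]
width: 0.0118
```

```bash
python3 st.py
```

```text
z [ 0.078  0.02  -0.997] yaw -0.1141 F [-0.7  0.1 -1.3] w 0.0118 t 21.0
tcp [-3.5  1.1 46. ]
mouth [  1.4   3.  -19.6] seat [-0.5  2.3  6.3] top [-2.   1.7 25.3] box x,y in tool [ 1.   -0.    0.08] [ 0.076 -0.029 -0.997]
```

Call:
{"method": "carry_out", "body": {"rows": [[1,-0.01,0.03,0.12,0],[1,-0.01,0,0.1,0],[1,-0.01,0,0.1,0]]}}

```text
time: 21.25
ee_pos: [0.6057, 0.1876, 0.1547]
eef_rot: [0.998, -0.057, 0.038, -0.013]
ft_force: [-19.7, -6.1, 37.8]
width: 0.0118
```

```bash
python3 st.py
```

```text
z [ 0.078  0.023 -0.997] yaw -0.1144 F [-19.7  -6.1  37.8] w 0.0118 t 21.25
tcp [-3.4  0.7 39.7]
mouth [  1.5   2.8 -25.8] seat [-0.4  2.   0.1] top [-1.9  1.4 19. ] box x,y in tool [ 1.   -0.01  0.08] [ 0.075 -0.031 -0.997]
```

Call:
{"method": "carry_out", "body": {"rows": [[1,0,0,0,0],[1,0,0,0,0]]}}

```text
time: 21.42
ee_pos: [0.6059, 0.1874, 0.156]
eef_rot: [0.998, -0.057, 0.039, -0.014]
ft_force: [-1.0, -0.6, -2.3]
width: 0.0115
```

```bash
python3 st.py;  python3 - <<'E'
from h import *
im=camera('wrist'); cv2.imwrite('pics/w7.png',im)
a=cv2.resize(im[60:290,200:460],None,fx=1.7,fy=1.7,interpolation=cv2.INTER_CUBIC)
t=cv2.resize(camera('top')[180:320,180:310],(363,391),interpolation=cv2.INTER_CUBIC)
cv2.imwrite('pics/w7c.png',np.hstack([a[:391],t[:391,:350]]))
E
```

```text
z [ 0.079  0.024 -0.997] yaw -0.1149 F [-1.  -0.6 -2.3] w 0.0115 t 21.42
tcp [-3.1  0.6 41. ]
mouth [  1.8   2.7 -24.6] seat [-0.1  1.9  1.3] top [-1.6  1.3 20.3] box x,y in tool [ 1.   -0.01  0.08] [ 0.075 -0.032 -0.997]
```

View pics/w7c.png

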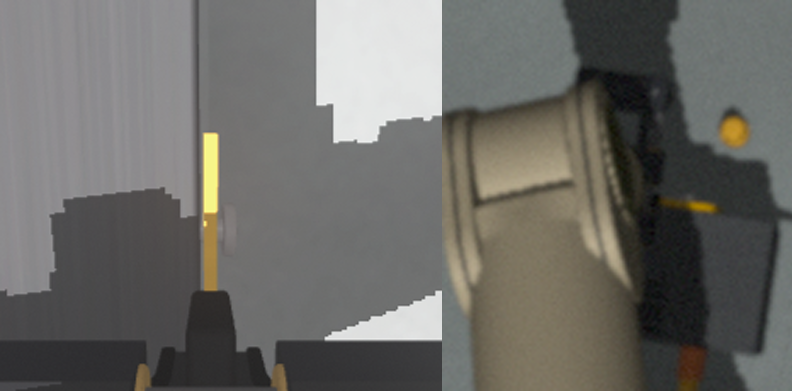

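The wrist crop shows the plate against the face with the left stud head in front of it (230,230 in the crop), so it is behind the heads. I settle it and let go.

Call:
{"method": "carry_out", "body": {"rows": [[1,0,0,0.06,0],[0.7,0,0,0.03,0],[0.4,0,0,0.03,0],[0.3,0,0,0.03,0],[0.3,0,0,0.03,0]]}}

```text
time: 21.93
ee_pos: [0.6069, 0.1877, 0.151]
eef_rot: [0.998, -0.057, 0.039, -0.014]
ft_force: [0.6, -0.2, 0.7]
width: 0.0251
```

```bash
python3 st.py
```

```text
z [ 0.079  0.024 -0.997] yaw -0.1149 F [ 0.6 -0.2  0.7] w 0.0251 t 21.93
tcp [-2.2  1.  36. ]
mouth [  2.8   3.1 -29.6] seat [ 0.8  2.3 -3.7] top [-0.6  1.7 15.3] box x,y in tool [ 1.   -0.01  0.08] [ 0.076 -0.033 -0.997]
```

Call:
{"method": "carry_out", "body": {"rows": [[0.3,0.03,0,-0.4,0],[0.3,0.05,0,-0.6,0],[0.3,0.06,0,-0.8,0],[0.3,0,0,-1,0],[0.3,0,0,-1,0],[0.3,0,0,-1,0],[0.3,-0.5,0,-1,0],[0.3,-1,0,0,0],[0.3,-1,0,0,0],[0.3,-1,0,0,0]]}}

```text
time: 22.77
ee_pos: [0.4931, 0.1915, 0.3286]
eef_rot: [0.997, -0.061, 0.039, -0.012]
ft_force: [-0.5, -0.1, 0.6]
width: 0.0303
```

```bash
python3 st.py;  python3 - <<'E'
from h import *
c=cam('wrist'); im=camera('wrist'); np.savez('w8.npz',K=c[0],T=c[1]); cv2.imwrite('pics/w8.png',im)
a=cv2.resize(im[20:290,300:600],(400,360),interpolation=cv2.INTER_CUBIC)
s=camera('scene'); cv2.imwrite('pics/s8.png',s)
t=cv2.resize(s[130:370,200:460],(390,360),interpolation=cv2.INTER_CUBIC)
cv2.imwrite('pics/w8c.png',np.hstack([a,t]))
for q,z in (('plate_seat',.115),('studs',.115),('coupling',0)):
  for n in ('wrist','scene'):
    cc=cam(n)
    for d in pinpoint(q,n)[:1]: print(n,q,np.round(d['xy'],1),round(d['conf'],2),np.round(at_z(cc,d['xy'],z),3))
E
```

```text
z [ 0.08   0.018 -0.997] yaw -0.1229 F [-0.5 -0.1  0.6] w 0.0303 t 22.77
tcp [-115.7   -7.4  213.6]
mouth [-110.6   -5.6  148. ] seat [-112.6   -6.3  174. ] top [-114.1   -6.8  192.9] box x,y in tool [ 1.   -0.01  0.08] [ 0.077 -0.028 -0.997]
wrist plate_seat [412.6 211.7] 0.61 [0.608 0.188 0.115]
scene plate_seat [286. 184.] 0.74 [0.604 0.188 0.115]
wrist studs [414.8 214.5] 0.63 [0.613 0.183 0.115]
scene studs [288.1 184.2] 0.7 [0.609 0.185 0.115]
wrist coupling [438.  243.2] 0.84 [0.686 0.11  0.   ]
scene coupling [323.6 222.4] 0.52 [0.682 0.113 0.   ]
```

View pics/w8c.png

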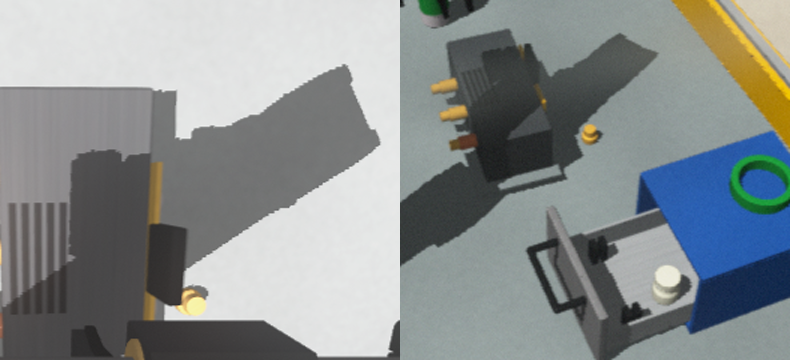

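The plate hangs on the face with its grip above the box top, the drawer is open, and the coupling, jar and can are in place. Last, a numeric check from this picture.

```bash
python3 - <<'E'
from h import *
z=np.load('w8.npz'); c=(z['K'],z['T']); im=cv2.imread('pics/w8.png').astype(int); y=-.107
B=np.array([[np.cos(y),-np.sin(y),0],[np.sin(y),np.cos(y),0],[0,0,1]]); S=np.array([.609,.1865,0])
yl=(im[:,:,2]-im[:,:,0]>40)&(im[:,:,1]-im[:,:,0]>25); yl[:,:405]=0; yl[:,425:]=0; yl[262:]=0; yl[:125]=0
v,u=np.where(yl); print(v.min(),v.max(),u.min(),u.max())
for w in (145,165,185,240,255): k=u[v==w]; print(w,k.min(),k.max(),(B.T@(at_z(c,(k.min()-.5,w),.134)-S)*1000).round(1)) if len(k) else 0
print('end',(B.T@(at_z(c,(417,v.min()-.5),.134)-S)*1000).round(1))
for n,t in (('stud-plate end',(0,75,134)),('grip top',(-6,28,179)),('grip top',(6,28,179)),('grip top',(6,-28,179)),('grip top',(-6,-28,179)),('low',(-2,28,134)),('low',(2,-75,134))):
    p=S+B@(np.array(t)/1000); q=proj(c,p); print(n,t,q.round(1),'crop',((q-[300,20])/.75).round(0))
E
```

```text
141 259 408 421
145 413 421 [ -7.7  71.4 134. ]
165 412 420 [ -7.9  51.3 134. ]
185 411 419 [ -8.1  30.7 134. ]
240 409 412 [ -7.8 -28.9 134. ]
255 408 415 [ -8.2 -45.9 134. ]
end [ -3.2  75.8 134. ]
stud-plate end (0, 75, 134) [420.  141.3] crop [160. 162.]
grip top (-6, 28, 179) [428.8 191.1] crop [172. 228.]
grip top (6, 28, 179) [441.4 190.8] crop [188. 228.]
grip top (6, -28, 179) [437.8 249.2] crop [184. 306.]
grip top (-6, -28, 179) [425.7 249.6] crop [168. 306.]
low (-2, 28, 134) [416.  187.5] crop [155. 223.]
low (2, -75, 134) [415.4 279.6] crop [154. 346.]
```

```bash
python3 - <<'E'
from bench import *
print(close_job())
E
```

```text
the job is handed in; nothing more can be done
None
```

The job is handed in at about 23 s of the 48 s allowed. The drawer is open at its stop, and the yellow plate hangs on the valve box's two studs. I let go of it and drew the arm clear. No verdict was reported.

**Drawer:** it travelled about 150 mm until the stop pushed back. The wrist force reached about 79 N for a moment (limit 120 N). The last picture shows it still open.

**Plate:** the keyholes went over the stud heads without contact, and the plate then touched the face at 8 N. It slid down about 24 mm until the studs pushed back at about 38 N.

**Last checks:**
- The visible end of the plate was within 1 mm of its expected place sideways.
- The grip's position in the picture matched a seated, upright plate.
- I found no slope along the top edge.
- The force on the tool was near zero after release.
- The coupling was measured where it stood at the start. I did not re-measure the spray can or screwdriver; the arm never went near them.

**Less certain:**
- **Tool tilt:** the arm's orientation drifted up to about 0.1 rad during the run. The tool was tilted about 0.08 rad when I let go, so the plate's final uprightness rests on it hanging freely.
- **Plate depth:** the plate's depth from the face read 1–2 mm nearer the box than my stud estimate. That matches the contact with the face and is within the calibration error.
- **Right-hand stud:** it was hidden in the last view, so the seat there is inferred from the plate being level.

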